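# Slide a microplate under the shaker's hold-down spring

### The job

Load the lidded microplate into the plate shaker: with your fingertips press the plate down hard on its sprung bed and, keeping it pressed, slide it along between the guide rails under the leaf spring until it is fully home against the end stop, then let go and move clear. Do not pick the plate up or push or pry at the spring itself, and leave the other things on the bench where they are.

Things in the scene. Friction and masses are not known exactly. Their poses are not given: they have to be found in the camera images.
- plate: lidded 24-well microplate, white with a clear flat lid, 127.8 mm (its x) by 85.5 mm (its y) by 20 mm tall, 70 to 145 g, loose; origin at the centre of its underside, x points towards the end stop, z up. It lies on the sprung bed between the two guide rails, short of the spring; smooth and slippery (friction about 0.15) except for the frosted middle of the lid, 78 mm long and nearly the full width, which fingertips grip well (about 0.8)
- home (a point): point on the bed, with the bed up, where the centre of the plate's underside belongs when the plate is fully home against the end stop, 80 mm above the bench; x points along the guide rails in the sliding direction (away from the robot, whatever the shaker's yaw), y across them. Fixed to the shaker
- shaker: incubating plate shaker, cream housing with a dark deck, 280 mm (x) by 206 mm (y), fixed to the bench; origin at the centre of its underside. Home is at x = 25 mm in its frame. Deck 70 mm high; two aluminium guide rails 88.5 mm apart, their tops 92 mm high, 12 mm above the raised bed; the end stop is a bar across the far end, also 92 mm high
- bed (a joint): how far the plate's sprung bed is pressed down, in m: 0 up, 0.006 at the bottom. The bed is a smooth dark coated aluminium plate 177 mm by 80 mm, reaching from 115 mm before home to 62 mm beyond it; it moves straight down: 5 N to start, about 12 N to reach the bottom. The plate can enter under the spring's lip only when pressed down at least about 4 mm; a push of about 15 N on the lid keeps it down and drags it through
- leaf: hold-down leaf spring of bright steel, 44 mm wide, at the far end of the bed; origin on its bending line at its fixed end, 88 mm beyond home and 103 mm high. It slopes down from there towards the robot to its lowest line 50 mm beyond home, 94 mm high, and ends in an upturned lip whose edge is 41 mm beyond home and 97 mm high (the lid of the unpressed plate is at 100 mm, so the plate then butts against the lip). Presses with 4 N rising 1.4 N per mm that it is lifted
- bottle: white reagent bottle with a blue cap, 62 mm across, 125 mm tall, standing loose beside the shaker; origin at the centre of its underside
- jar: white jar with a yellow cap, 48 mm across, 75 mm tall, standing loose beside the shaker; origin at the centre of its underside
- tipbox: blue pipette-tip box with a clear lid, 120 x 82 x 66 mm, loose beside the shaker; origin at the centre of its underside
- tuberack: orange rack of small tubes, 70 x 110 x 44 mm, loose beside the shaker; origin at the centre of its underside
Not all that is in view belongs to the job. Several things have the shape of the plate; the one meant has the colours described above.

How it is judged (in metres and radians):
On the way:
1. the plate is pressed down on its bed with the fingertips, still short of home (value of joint bed above 0.0025 m and contact force between the fingers and plate above 3 N and x of plate in the frame of home below -0.015 m), for 0.1 s.
At the end, for the whole second after the job is handed in: the plate lies flat (within 0.03 rad) between the rails, within 4 mm of home along the rails, held at least 2 mm below its free height by the leaf spring, which bears on its lid with more than 2 N; it is at rest (x of plate in the frame of home above -0.004 m and z of plate in the frame of home below -0.002 m and angle between plate's own z axis and vertical below 0.03 rad and angle between the x axis of plate and the x axis of home, either way round below 0.05 rad and contact force between leaf and plate above 2 N and linear speed of plate below 0.01 m/s); the robot touches nothing.
It fails at once if the plate is lifted off its bed or tipped up (z of plate in the frame of home above 0.006 m or angle between plate's own z axis and vertical above 0.12 rad).
It fails at once if the leaf spring is pried or pushed with the robot (contact force between any of the fingers, the arm and leaf above 2 N).
It fails at once if another thing on the bench is moved (distance of any of bottle, jar, tipbox, tuberack from where it was at the start of the episode above 0.02 m).
It also fails if it takes over 35 s, if anything falls off the work surface, if the arm or the gripper's body presses on something with over 40 N, if the wrist force passes 120 N, or if a joint passes its speed limit or range.

### The arm

A 6-joint arm with a two-finger parallel gripper is mounted at the origin on the work surface. World frame = base frame: x ahead of the robot, y to its left, z up, the work surface at z = 0. Lengths are in m, angles in degrees, forces in N, time in s.
With the tool pointing down it reaches from about 0.25 to 0.725 m from the base axis. Payload 9.7 kg.
Tool frame: the origin (TCP) lies midway between the tips of the shut fingers; the grasp point (between the pads) lies bot.grasp_offset behind it (bot.grasp_offset is the distance from the TCP to the grasp point, in m); x points along the fingers, y is the direction in which the jaws open and shut, and the axes are right-handed (so a half turn about x gives the same grasp; the last joint's range is limited). The gripper opens to 85 mm and grips with 20 to 120 N. Pads are 22 mm wide; open, the fingers measure 114 mm over their backs; the gripper's body (76 mm by 85 mm) begins 54 mm behind the grasp point. The pads swing forward as they close: fully open they stand 13 mm farther back than shut.
Start: joints at [-73.453, 4.979, 10.078, 95.1, 0, 90], TCP at [0.157, -0.527, 0.231] pointing down, gripper open.
Joint ranges: [-179.16, 179.16], [-48.56, 103.87], [-65.8, 70.77], [-126.05, 130.52], [-82.76, 87.17], [-180, 180]. Speed limits (degrees/s): [127.2, 127.2, 147.25, 180, 180, 180].

### API

Orientations are given as [roll, pitch, yaw] about the fixed x, y, z axes, in that order (R = Rz(yaw) Ry(pitch) Rx(roll)).
In Python, from workcell import status, camera, bot gives the robot as it stands.
- The arm moves only by the shell command python3 -m jog 'ROWS' [OPENING] [FORCE]. ROWS is text: rows parted by semicolons, each of 4 numbers parted by spaces: the shift along the tool's x, y, z in mm, then the turn about the tool's x in degrees. A call has exactly 8 rows; each row is the pose to reach, as a shift and turn from the pose commanded when the call began, along the tool's axes at that moment; what a row does not reach only later rows make up. A row lasts 1/8 s, in which the tool goes at most 62.5 mm and 10.7 degrees, less where a joint would pass 70% of its speed; a pose out of reach is approached as far as the arm can. A call with a gripper value outside its range is refused whole. OPENING is the opening, from 0 (shut) to 1 (fully open), set as the call begins (- or left out, the last holds). The fingers move at their own pace and stop on an object; FORCE is the grip in N (left out, the last holds). Time passes only in rows, so rows that repeat a pose let the fingers close, or fill a call up. It gives the time, the measured TCP pose, the force and the opening at its end, in the units of the state.
- status.get_obs(): the state, without advancing time (a new reading comes with each control period).
- camera(name): name is "side" or "top"; returns a dict with "color" (384x512x3 uint8, red, green, blue), "vfov" (degrees; the focal length in pixels is half the picture's height over the tangent of half this angle, whatever the lens; pixels are square), "cx", "cy" (the principal point, pixels), "rvec" (rotation vector, rad) and "tvec" (3), from world to camera coordinates, as OpenCV has them. Camera axes: x right, y down, z forward; pixel columns grow to the right and rows downward; lengths in m; the calibration is good to about 2 mm. A picture is of the moment at which its call begins. There is no depth.
- bot.job_done(): hands the job in, once; it reports no verdict.
The state is a dict: "time": time; "q": joint angles; "qd": joint speeds; "joint_efforts": joint torques, N m; "ee_pos": TCP position; "tcp_rot": TCP orientation; "wrist_force": force on the tool from outside, world axes, zero at the start; "torque": the same for the moment, N m; "opening": finger opening in m.
Only numpy, scipy, OpenCV 4.12 (cv2) and the standard library are available. Lean on these libraries where they do the work, as an engineer would, in place of code of your own. Each camera call takes 0.05 s, during which the arm holds its last target. There are 200 camera calls.

## Working session

There is one attempt and no reset: what is moved stays moved. The work goes in short steps, Python scripts to look and compute and a shell command to move; the robot and the scene stay as the last step left them, time stands still between calls to the robot, and variables do not carry over. Pictures are saved under pics/ and viewed, about 8 in all and at most 12, crops included, and the job is handed in when it is done.

```bash
mkdir -p pics; ls
python3 - <<'E'
from workcell import status,camera,bot
import cv2
o=status.get_obs();print(o,bot.grasp_offset)
for n in("top","side"):
    c=camera(n);cv2.imwrite(f"pics/{n}0.png",cv2.cvtColor(c["color"],cv2.COLOR_RGB2BGR));print(n,{k:v for k,v in c.items() if k!="color"})
E
```

```text
pics
{'time': 0.0, 'q': array([-7.34538236e+01,  5.01209369e+00,  1.00351460e+01,  9.51005551e+01,
       -6.23172817e-05,  8.99983298e+01]), 'qd': array([ 0.03341739, -0.08042729,  0.00791397,  0.01276792, -0.06590491,
        0.03929159]), 'joint_efforts': array([ 2.73596861e-04, -5.20383918e+01,  4.64807689e+01,  1.61893247e-02,
        2.06060014e-05,  9.41772868e-06]), 'ee_pos': array([ 0.15656718, -0.527003  ,  0.23057974]), 'tcp_rot': array([-89.95560067,  89.92249719, 106.5922459 ]), 'wrist_force': array([ 0.51569615, -0.13622369, -0.24271997]), 'torque': array([-5.80952939e-02, -5.97933959e-05, -1.50266318e-03]), 'opening': 0.08534237905235836} 0.0187
top {'vfov': 47.28736760958428, 'cx': 260.22241366694965, 'cy': 189.7241864842605, 'rvec': array([ 2.20133223, -2.16808095,  0.11953692]), 'tvec': array([0.04687341, 0.54642261, 1.21685457])}
side {'vfov': 56.22773436524237, 'cx': 254.58330121741173, 'cy': 198.41769894886605, 'rvec': array([ 0.17041009, -2.87360953,  1.12034729]), 'tvec': array([0.56241676, 0.05418151, 0.86168947])}
```

View pics/top0.png

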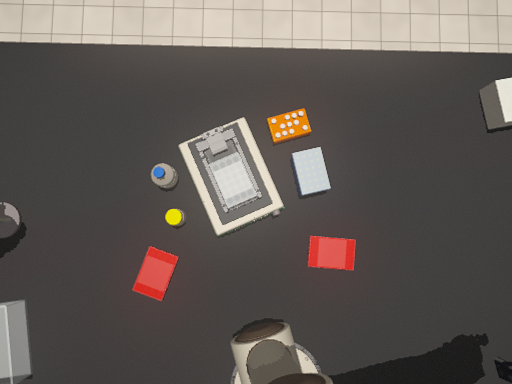

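View pics/side0.png

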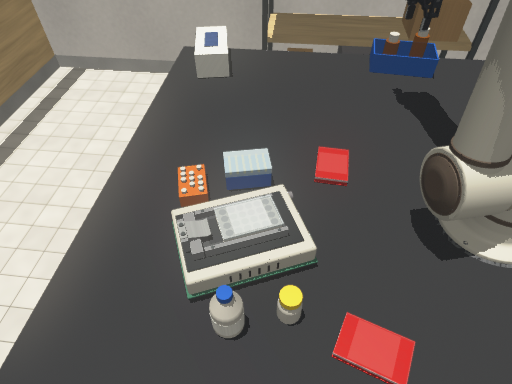

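The top view shows the shaker at about (230,176), with the leaf at its far end near (215,145) and the white plate at about (235,180). The bottle is at (164,176), the jar at (175,217), the tuberack at (289,126) and the tipbox at (311,171). The red plates are distractors. Next I'll measure with masks.

```bash
cat > h.py <<'E'
import numpy as np,cv2
def ray(c,uv,z):
    f=192/np.tan(np.radians(c["vfov"]/2));R,_=cv2.Rodrigues(c["rvec"]);uv=np.atleast_2d(uv).astype(float)
    d=np.c_[(uv[:,0]-c["cx"])/f,(uv[:,1]-c["cy"])/f,np.ones(len(uv))]@R
    o=-R.T@c["tvec"];return o+d*((z-o[2])/d[:,2])[:,None]
def proj(c,P):
    f=192/np.tan(np.radians(c["vfov"]/2));K=np.array([[f,0,c["cx"]],[0,f,c["cy"]],[0,0,1]])
    return cv2.projectPoints(np.atleast_2d(P).astype(float),c["rvec"],c["tvec"],K,None)[0][:,0]
E
python3 - <<'E'
from workcell import camera
from h import *
c=camera("top");im=c["color"]
hsv=cv2.cvtColor(im,cv2.COLOR_RGB2HSV).astype(int)
roi=np.zeros(im.shape[:2],np.uint8);roi[110:240,175:286]=1
m=((hsv[...,2]>150)&(hsv[...,1]>18)&(hsv[...,1]<80)&(roi>0)).astype(np.uint8)
cs=cv2.findContours(m,cv2.RETR_EXTERNAL,cv2.CHAIN_APPROX_NONE)[0]
k=max(cs,key=cv2.contourArea);r=cv2.minAreaRect(k);b=cv2.boxPoints(r)
print("housing px",r)
P=ray(c,b,.075);print(P.round(4),P.mean(0),[np.linalg.norm(P[i]-P[i-1]).round(4) for i in range(4)])
for i in range(4):
    d=P[i]-P[i-1];print(np.degrees(np.arctan2(d[1],d[0])))
crop=im[110:242,172:292];cv2.imwrite("pics/crop1.png",cv2.resize(crop[...,::-1],None,fx=4.5,fy=4.5,interpolation=cv2.INTER_CUBIC))
print(ray(c,[[260,370]],0),hsv[180,235],hsv[190,235],hsv[228,215])
E
```

```text
housing px ((231.38790893554688, 176.9051971435547), (102.55032348632812, 73.00638580322266), 66.80140686035156)
[[ 0.6622  0.2832  0.075 ]
 [ 0.7458  0.1017  0.075 ]
 [ 0.488  -0.012   0.075 ]
 [ 0.4082  0.1674  0.075 ]] [0.5760427  0.13507212 0.075     ] [np.float64(0.2792), np.float64(0.1998), np.float64(0.2817), np.float64(0.1964)]
24.515278162672676
-65.28084970911704
-156.19097764205952
113.9875625191079
[[0.04436528 0.04814166 0.        ]] [ 25   7 219] [ 20   7 218] [ 19  31 221]
```

View pics/crop1.png

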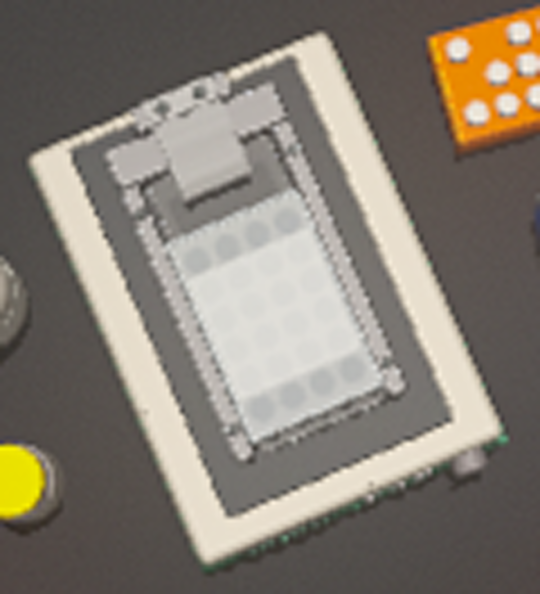

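```bash
cat >> h.py <<'E'
from scipy.spatial.transform import Rotation as Ro
YAW=24.2
AX=np.array([np.cos(np.radians(YAW)),np.sin(np.radians(YAW)),0]);AY=np.array([-AX[1],AX[0],0])
HOME=np.array([.576,.135,.08])+.025*AX
def move(o,tgt):
    R=Ro.from_euler('xyz',o["tcp_rot"],degrees=True).as_matrix()
    # turn about tool x to bring tool y along +-AY
    a=np.degrees(np.arctan2(AY@R[:,2],AY@R[:,1]));
    return (R.T@(np.array(tgt)-o["ee_pos"])*1000).round(1),((a+90)%180-90).round(2),R.round(3)
E
python3 - <<'E'
from workcell import camera,status
from h import *
c=camera("top")
u=np.array([[165,240],[300,195],[388,383],[245,440],[185,280],[315,228],[368,352],[235,395]])/4.5+[172,110]
P=ray(c,u,.1)
print("plate/frost in home frame mm",[((p-HOME)@AX*1e3,(p-HOME)@AY*1e3) for p in P])
print("leaf lip tip", [((p-HOME)@AX*1e3,(p-HOME)@AY*1e3) for p in ray(c,np.array([[187,200],[250,175]])/4.5+[172,110],.097)])
print("stop bar ends/rails", [((p-HOME)@AX*1e3,(p-HOME)@AY*1e3) for p in ray(c,np.array([[245,447],[395,380],[125,193],[285,125]])/4.5+[172,110],.092)])
# side check of housing
s=camera("side");pts=[HOME-.025*AX+sx*.14*AX+sy*.103*AY+[0,0,-.01] for sx in(-1,1) for sy in(-1,1)]
im=s["color"][...,::-1].copy()
for p in proj(s,pts+[HOME]): cv2.circle(im,tuple(int(v) for v in p.round()),2,(0,0,255),-1)
cv2.imwrite("pics/side1.png",cv2.resize(im[150:300,150:340],None,fx=3.5,fy=3.5))
print(HOME); o=status.get_obs(); print(move(o,HOME-.06*AX+[0,0,.15]))
E
```

```text
plate/frost in home frame mm [(np.float64(27.991573937905688), np.float64(41.9257434296008)), (np.float64(21.34478060959948), np.float64(-42.052477652527536)), (np.float64(-102.12983478822058), np.float64(-45.66808753770628)), (np.float64(-99.74378022958864), np.float64(44.74569221012934)), (np.float64(1.3447565817369298), np.float64(40.3258009356039)), (np.float64(-0.3620043532986914), np.float64(-42.44772417379847)), (np.float64(-80.61995223681123), np.float64(-42.10008933604635)), (np.float64(-73.04506479668743), np.float64(39.800436245311694))]
leaf lip tip [(np.float64(45.5180763897808), np.float64(20.72318356628467)), (np.float64(44.65541055929971), np.float64(-19.553295831646537))]
stop bar ends/rails [(np.float64(-103.01734492102078), np.float64(46.62383392454501)), (np.float64(-101.61435170041786), np.float64(-50.55431788093276)), (np.float64(64.91271061948883), np.float64(53.101638217910555)), (np.float64(65.31530326826281), np.float64(-50.807693228429))]
[0.598803   0.14524808 0.08      ]
(array([   1.3, -510.6, -555.9]), np.float64(-7.65), array([[-0.   ,  0.285, -0.959],
       [ 0.001, -0.959, -0.285],
       [-1.   , -0.001, -0.   ]]))
```

View pics/side1.png

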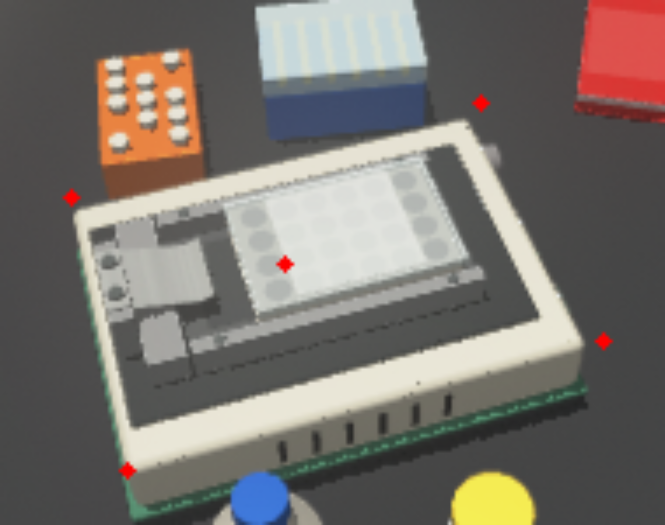

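The side view agrees with the top-view pose to about 5 mm. The plate centre is about 38 mm short of home and centred between the rails. I'll move above it with the fingers shut.

```bash
python3 -m jog '0 -20 -22 0; 0 -55 -60 -1; 0 -95 -105 -2; 0 -135 -148 -3; 0 -175 -191 -4; 0 -215 -235 -5; 0 -250 -274 -6; 0 -275 -300 -7.6' 0 20; python3 -m jog '0 -17 -36 0; 0 -50 -110 0; 0 -80 -160 0; 0 -120 -200 0; 0 -170 -230 0; 0 -198 -285 0; 0 -198 -289 0; 0 -198 -289 0'
python3 - <<'E'
from workcell import camera,status
from h import *
o=status.get_obs();print(o["time"],o["q"],o["ee_pos"],(o["ee_pos"]-HOME)@AX,(o["ee_pos"]-HOME)@AY,o["wrist_force"],o["opening"]);print(move(o,HOME-.055*AX+[0,0,.05]))
E
```

```text
time: 1.25
ee_pos: [0.3666, -0.1762, 0.2314]
tcp_rot: [147.4, 90.0, -8.3]
wrist_force: [1.0, -0.5, -0.3]
opening: 0.0
time: 2.25
ee_pos: [0.5485, 0.1207, 0.2308]
tcp_rot: [-0.9, 89.9, -156.7]
wrist_force: [0.3, 0.5, 0.0]
opening: -0.0001
2.25 [ 1.24209907e+01  6.66334004e+00  1.18468338e+01  9.52552135e+01
 -1.37226280e-02  1.68232335e+02] [0.54849491 0.12073521 0.23078631] -0.05593540918230593 -0.001736235161080587 [0.29842392 0.545703   0.03885692] -0.00010113182499426818
(array([100.8,  -1.7,  -1.1]), np.float64(-0.01), array([[-0.001,  0.41 , -0.912],
       [-0.001, -0.912, -0.41 ],
       [-1.   , -0.   ,  0.001]]))
```

```bash
python3 -m jog '15 0 0 0; 35 -1 0 0; 55 -2 0 0; 75 -2 0 0; 95 -2 0 0; 108 -2 0 0; 115 -2 0 0; 115 -2 0 0'
python3 - <<'E'
from workcell import camera,status
from h import *
o=status.get_obs();print(o["ee_pos"],o["wrist_force"])
s=camera("side");t=camera("top")
a=cv2.resize(s["color"][150:300,150:340],None,fx=3,fy=3)
b=cv2.resize(t["color"][110:242,172:292],None,fx=1.5,fy=1.5)
b=cv2.copyMakeBorder(b,0,a.shape[0]-b.shape[0],0,0,cv2.BORDER_CONSTANT)
cv2.imwrite("pics/near.png",np.hstack([a,b])[...,::-1]);print(proj(s,[o["ee_pos"]])-[150,150])
E
```

```text
time: 3.25
ee_pos: [0.5476, 0.1223, 0.1162]
tcp_rot: [-2.3, 90.0, -158.2]
wrist_force: [0.2, 0.6, 0.2]
opening: -0.0001
[0.54762361 0.12225027 0.11620986] [0.2236861  0.56163775 0.22559796]
[[106.02215269  57.66801794]]
```

View pics/near.png

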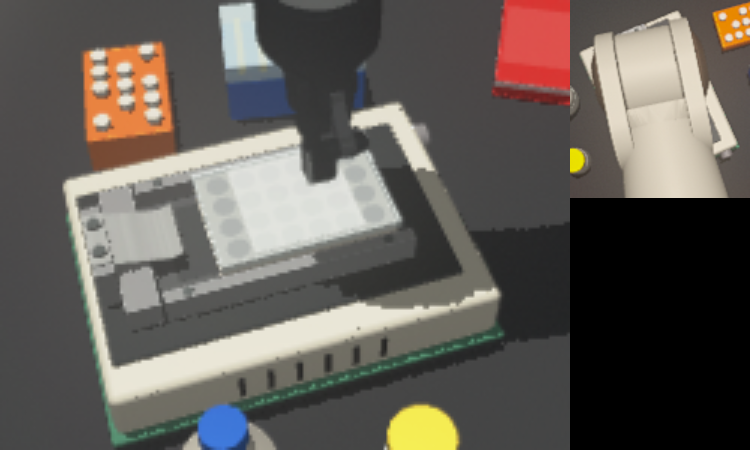

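The fingertips are at (320,173) in the crop, where the projection puts them, above the rear half of the frosted area. Now I'll press.

```bash
python3 -m jog '4 0 0 0; 8 0 0 0; 12 0 0 0; 14 0 0 0; 16 0 0 0; 18 0 0 0; 19 0 0 0; 19 0 0 0'
```

```text
time: 4.35
ee_pos: [0.5482, 0.1226, 0.0982]
tcp_rot: [169.4, 89.9, 13.6]
wrist_force: [-1.2, -0.5, 6.2]
opening: -0.0
```

```bash
python3 -m jog '1 0 0 0; 2 0 0 0; 3 0 0 0; 4 0 0 0; 4.5 0 0 0; 5 0 0 0; 5.5 0 0 0; 5.5 0 0 0'
```

```text
time: 5.35
ee_pos: [0.5487, 0.1228, 0.094]
tcp_rot: [168.4, 89.8, 12.6]
wrist_force: [-0.9, -0.1, 13.1]
opening: -0.0002
```

```bash
python3 -m jog '0.5 0 0 0; 1 0 0 0; 1.5 0 0 0; 1.5 0 -2 0; 1.5 0 -4 0; 1.5 0 -6 0; 1.5 0 -8 0; 1.5 0 -10 0'
```

```text
time: 6.35
ee_pos: [0.5586, 0.1269, 0.0939]
tcp_rot: [166.1, 89.7, 10.2]
wrist_force: [-2.4, -1.1, 21.0]
opening: 0.0002
```

```bash
python3 -m jog '0 0 -2 0; 0 0 -4 0; 0 0 -6 0; 0 0 -8 0; 0 0 -10 0; 0 0 -12 0; 0 0 -14 0; 0 0 -16 0';  python3 - <<'E'
from workcell import camera,status
from h import *
o=status.get_obs();print((o["ee_pos"]-HOME)@AX,(o["ee_pos"]-HOME)@AY)
s=camera("side");cv2.imwrite("pics/slide.png",cv2.resize(s["color"][170:290,160:310],None,fx=4,fy=4)[...,::-1])
E
```

```text
time: 7.35
ee_pos: [0.5731, 0.1334, 0.094]
tcp_rot: [166.8, 89.7, 10.9]
wrist_force: [-2.6, -2.6, 21.2]
opening: 0.0003
-0.028245214478892257 -0.00024540216256439335
```

View pics/slide.png

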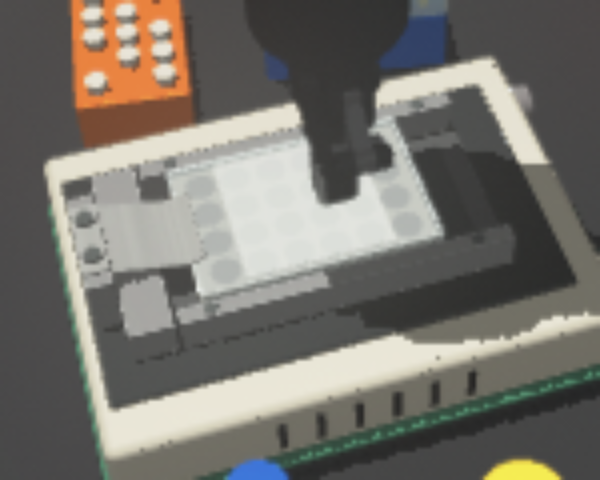

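The plate has moved with the fingers, and its leading edge is now under the leaf lip, at about x=190–205. I'll keep sliding until it meets the end stop.

```bash
python3 -m jog '0 0 -1.5 0; 0 0 -3 0; 0 0 -4.5 0; 0 0 -6 0; 0 0 -7.5 0; 0 0 -9 0; 0 0 -10 0; 0 0 -10 0'
```

```text
time: 8.4
ee_pos: [0.5822, 0.1376, 0.094]
tcp_rot: [166.9, 89.7, 11.1]
wrist_force: [-2.4, -0.1, 20.3]
opening: 0.0002
```

```bash
python3 -m jog '0 0 -1 0; 0 0 -2 0; 0 0 -3 0; 0 0 -4 0; 0 0 -5 0; 0 0 -6 0; 0 0 -6 0; 0 0 -6 0';  python3 - <<'E'
from workcell import camera,status
from h import *
o=status.get_obs();print((o["ee_pos"]-HOME)@AX,(o["ee_pos"]-HOME)@AY)
E
```

```text
time: 9.4
ee_pos: [0.5872, 0.1398, 0.094]
tcp_rot: [165.7, 89.7, 9.8]
wrist_force: [-4.4, -2.9, 21.9]
opening: 0.0002
-0.012855294444842132 -0.00018922291027978288
```

```bash
python3 -m jog '0 0 -1 0; 0 0 -2 0; 0 0 -3 0; 0 0 -4 0; 0 0 -4 0; 0 0 -4 0; 0 0 -4 0; 0 0 -4 0';  python3 - <<'E'
from workcell import camera,status
from h import *
o=status.get_obs();print((o["ee_pos"]-HOME)@AX,(o["ee_pos"]-HOME)@AY)
s=camera("side");cv2.imwrite("pics/slide2.png",cv2.resize(s["color"][170:290,160:310],None,fx=4,fy=4)[...,::-1])
E
```

```text
time: 10.4
ee_pos: [0.5873, 0.1399, 0.0939]
tcp_rot: [19.7, 89.8, -136.2]
wrist_force: [-24.1, -9.6, 32.5]
opening: -0.0001
-0.01265946016262632 -0.00015991007239090716
```

View pics/slide2.png

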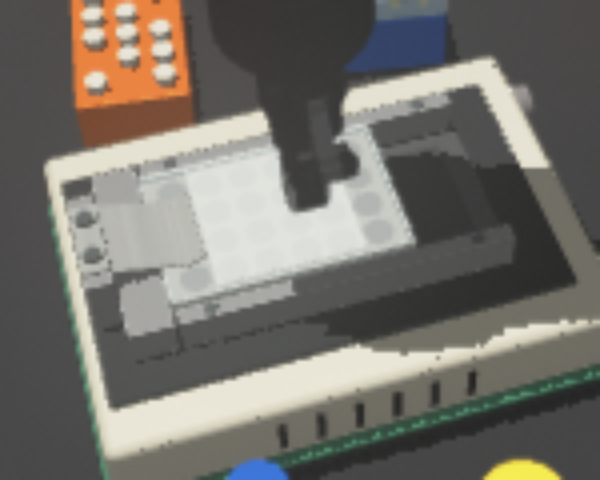

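The stop is firm: horizontal force rose to 26 N with no more motion, after about 42 mm of travel. In the picture the plate sits against the stop blocks. I'll ease off the push, then lift straight up and move clear.

```bash
python3 -m jog '0 0 1 0; 0 0 2 0; 0 0 3 0; -2 0 3 0; -5 0 3 0; -10 0 3 0; -20 0 3 0; -35 0 3 0'; python3 -m jog '-25 0 0 0; -60 0 10 0; -90 0 40 0; -100 0 85 0; -100 0 135 0; -100 30 180 0; -100 60 220 0; -100 60 220 0'
python3 - <<'E'
from workcell import camera,status
from h import *
o=status.get_obs();print(o["ee_pos"],o["wrist_force"])
s=camera("side");t=camera("top")
a=cv2.resize(s["color"][170:290,160:310],None,fx=3,fy=3)
b=cv2.resize(t["color"][110:242,172:292],None,fx=2.7,fy=2.7)
b=cv2.copyMakeBorder(b,0,a.shape[0]-b.shape[0],0,0,cv2.BORDER_CONSTANT) if b.shape[0]<a.shape[0] else b
cv2.imwrite("pics/end.png",np.hstack([a,b])[...,::-1])
E
```

```text
time: 11.45
ee_pos: [0.5869, 0.1402, 0.1258]
tcp_rot: [-19.3, 90.0, -175.2]
wrist_force: [0.4, 0.2, -0.3]
opening: -0.0001
time: 12.45
ee_pos: [0.4098, -0.0064, 0.227]
tcp_rot: [149.0, 89.9, -7.0]
wrist_force: [0.6, 0.6, -0.1]
opening: -0.0001
[ 0.40982662 -0.00643585  0.22695209] [ 0.60660947  0.55666917 -0.12444214]
```

View pics/end.png

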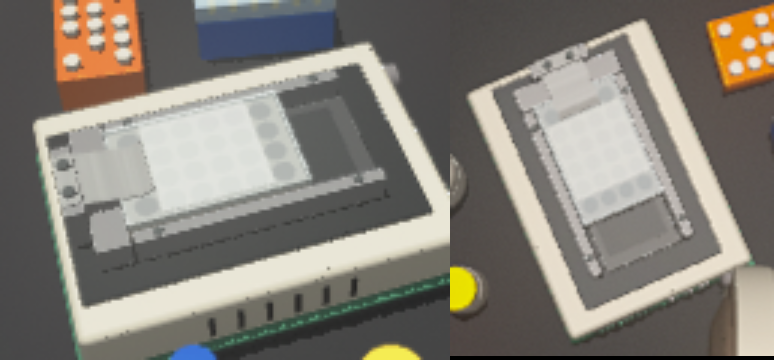

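The plate now sits under the leaf, up against the stop blocks and straight between the rails. I'll check its near edge numerically before handing in.

Run:
```python
from workcell import camera
from h import *
t=camera("top")
f=lambda u,z:[(((p-HOME)@AX*1e3).round(1),((p-HOME)@AY*1e3).round(1)) for p in ray(t,np.array(u)/2.7+[172,110],z)]
print("near edge",f([[135,223],[212,190]],.097),"lip",f([[105,115],[167,86]],.097))
```

```text
near edge [(np.float64(-57.7), np.float64(39.9)), (np.float64(-57.6), np.float64(-42.6))] lip [(np.float64(52.9), np.float64(25.3)), (np.float64(55.6), np.float64(-42.6))]
```

```bash
python3 -c "
from workcell import bot,status
print(bot.job_done(),status.get_obs()['time'])"
```

```text
the job is handed in; nothing more can be done
the job is handed in; nothing more can be done
```

I loaded the plate into the shaker and handed the job in at about 12.5 s. No verdict came back.

**What I did:** With the fingers shut, I pressed on the rear half of the frosted lid area until the bed bottomed out, with the tips at z = 94 mm. I kept about 20 N on the lid while sliding the plate about 42 mm under the leaf. It stopped firmly against the end stop, where the along-rail force rose from about 5 N to 26 N with no more motion. I then eased off the push, lifted straight up and moved clear.

**Last checks:**
- **Robot clear:** the wrist force was about zero after the retreat.
- **Plate:** both cameras show it under the leaf, square between the rails and against the stop blocks. I could not measure the leaf's force on the lid or the plate's held-down height directly.
- **Other things:** those in the final crops (tuberack, tipbox, jar and bottle, some only partly in view) look unmoved.

**What disagreed:** In my estimated home frame, the plate's near edge read about -58 mm instead of the nominal -64 mm. The spring lip read about 45 mm instead of 41 mm in the first picture, so the frame is probably off by about 4 mm. That leaves roughly 2 mm, which I put down to pixel error. I relied on the firm stop for the final position.

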